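Push a portable speaker out of its test cradle and roll it panel up

ROBOT

A 6-joint arm with a two-finger parallel gripper is mounted at the origin on the work surface. World frame = base frame: x ahead of the robot, y to its left, z up, the work surface at z = 0. Lengths are in m, angles in rad, forces in N, time in s.
With the tool pointing down it reaches from about 0.275 to 0.825 m from the base axis. Payload 4.9 kg.
Tool frame: the origin (TCP) lies midway between the tips of the shut fingers; the grasp point (between the pads) lies 19 mm behind it (grip_point_offset is the distance from the TCP to the grasp point, in m); z points along the fingers, y is the line along which they close (so a half turn about z gives the same grasp; the last joint's range is limited). The gripper opens to 85 mm and grips with 20 to 120 N. Pads are 22 mm wide; open, the fingers measure 114 mm over their backs; the gripper's body (76 mm by 85 mm) begins 54 mm behind the grasp point. The pads swing forward as they close: fully open they stand 13 mm farther back than shut.
Start: joints at [1.191, 0.326, -0.193, 1.052, 0, 1.437], TCP at [0.134, 0.533, 0.231] pointing down, gripper open.
Joint ranges: [-2.65, 2.65], [-0.97, 1.79], [-1.3, 1.35], [-1.93, 2.1], [-1.47, 1.37], [-3.14, 3.14]. Speed limits (rad/s): [2.57, 2.57, 3.14, 3.14, 3.14, 3.14].

INTERFACE

Orientations are given as a rotation vector (axis times angle).
In Python, from cell import * gives the robot as it stands. Calls block until the motion is done:
- movep(position, orientation): joint-space move of the TCP to a pose.
- move_l(position, velocity=0.15, rot=None, until_force=None): straight line of the TCP; rot=None keeps the orientation; velocity is the mean speed in m/s. With until_force (N) it stops when the force on the tool has changed by that much, and returns True; else False.
- set_joints(angles): joint-space move.
- let_go() and grab(newtons=None): open the fingers fully, or close them until they stop; newtons is the grip in N (None keeps the last).
- sleep(seconds).
- ik(position, orientation): joint angles nearest the present ones, or None.
- get_state(): the state.
- grab_frame(name): name is "scene" or "top" or "wrist"; returns a dict with "img" (384x512x3 uint8, red, green, blue), "fx", "fy", "cx", "cy" (pixels), "cam_to_world" (4x4, takes a point from camera to world coordinates); the wrist camera has in their place "T_tool_cam" (4x4, takes a point from camera to tool coordinates, whose origin is the TCP and whose axes are the flange's). Camera axes: x right, y down, z forward; pixel columns grow to the right and rows downward; lengths in m; the calibration is good to about 2 mm. The wrist camera is an equidistant fisheye: a pixel r from the principal point sees the ray r / f radians off the axis. A picture is of the moment at which its call begins: read the wrist's pose just before it. There is no depth.
A pose or a line that the arm cannot do raises MotionError and nothing moves.
- sign_off(): hands the job in; it is judged then, once.
Trained networks look in the newest picture that a camera, given by its name, has taken for a name from the list of things; names that differ only in an ending like _2 or _b are one class to them, and where a whole thing is asked for, a point or a joint stands for the part that bears it (a point fixed in the world has none). Each returns a list of dicts, best first, with "score" (0 to 1); they miss things now and then, are a little off and sometimes report something else, mostly with a low value. They report only what shows in the picture. A call takes as long as a camera call. They do not tell look-alikes from the thing itself.
- spot_in(camera, name): "centre" ([column, row] in pixels, amid what is visible of it).
- silhouettes(camera, name): "mask" (384x512 bool, what is visible of it) and "centre" ([column, row] in pixels, amid what is visible of it).
- tip_of(camera, name): "centre" ([column, row] in pixels: a listed point, or the origin of a listed thing).
The state is a dict: "clock": time; "q": joint angles; "joint_velocities": joint speeds; "tau": joint torques, N m; "position": TCP position; "eef_rot": TCP orientation; "contact_force": force on the tool from outside, world axes, zero at the start; "wrist_torque": the same for the moment, N m; "finger_gap": opening from 0.0 (shut) to 1.0 (fully open); "grasp_force": force on a finger pad.
Only numpy, scipy, OpenCV 4.12 (cv2) and the standard library are available. Lean on these libraries where they do the work, as an engineer would, in place of code of your own. Each camera call takes 0.05 s, during which the arm holds its last target. There are 200 camera calls.

TASK

Reach in under the lamp bar and push in the black ejector key of the test cradle until the speaker rolls out and comes to rest on the bench (do not touch it while it is in the cradle), and let the key spring back. Then roll the speaker along the bench, without lifting it, until its three-button panel faces straight up, and leave it still on the flat between ramp and steel stop block, roughly parallel to the cradle. Leave everything else where it stands.

Things in the scene. Friction and masses are not known exactly. Their poses are not given: they have to be found in the camera images.
- cradle: grey fixed test cradle. Origin: on the bench under the middle of the speaker's nest; x along the nest, -y the way the speaker leaves, z up. Nest floor 4 mm high, lips 9 mm high at y +17 to +30 and -17 to -28 mm, then a ramp down to the bench, ending at y -86 mm. Nest and ramp 170 mm wide (x); end cheeks 28 mm high at x +-88 mm
- lamp_edge (a point): middle of the lower +y edge of the cradle's white lamp bar, 138 mm above the bench; axes as the cradle's. The bar spans cradle x +-140 mm, y -15 to +75 mm, z 136 to 152 mm, on 14 mm posts at x +-125, y 0. It overhangs the key's travel: lean the tool 30 to 45 degrees, hand out towards +y, to push the key
- ejector_key (a point): middle of the outer (+y) face of the ejector's black key, a plate 70 mm wide (x), 12 mm thick and 45 mm tall (from 12 to 57 mm above the bench), at cradle y = +100 mm when out. Axes as the cradle's. It is pushed level in the cradle's -y direction, against a spring of 1 to 5.1 N, plus up to 6 N to tip the speaker over the lip
- ejector (a joint): travel of the ejector slide in m: 0 out (at rest), 0.052 fully in; the spring brings it back. The speaker is reached at about 0.027, tips over the lip at about 0.043 and rolls away down the ramp
- speaker: cylindrical portable speaker covered in grey cloth, 60 mm diameter, 150 mm long, about 0.45 kg. Origin at its middle, x along its axis, its own z points out through the button panel. At the start it lies in the cradle's nest
- panel (a point): middle of the speaker's button panel on the curved side, 30 mm from its axis: a black strip 100 mm by 22 mm along the axis, with three white round buttons in a row; axes as the speaker's
- stop_block: fixed plain steel block, 170 mm (x) by 35 mm (y) by 20 mm high, lying roughly parallel to the cradle beyond its ramp; it stops the speaker. Origin at the middle of its underside
- water_bottle: clear water bottle, 62 mm diameter, 190 mm tall, bystander; origin under its middle
- blower: black rubber dust blower, 62 mm diameter, 100 mm tall, bystander; origin under its middle
- solder_spool: spool, 60 mm diameter, 45 mm tall, lying flat, bystander; origin under its middle
- screw_tray: grey divided screw tray, 70 by 110 by 22 mm, bystander; origin under its middle
- driver: screwdriver, 190 mm long, lying along its x, bystander; origin at its middle
- torch: yellow and black hand torch standing on end, 48 mm diameter, 150 mm tall, bystander; origin under its middle
- parts_carton: small cardboard carton, 90 by 60 by 70 mm, bystander; origin under its middle
Mind the look-alikes: they are no part of the job. Of the things that look like the stop_block, take the one that is farthest from the robot's base at the start.

How it is judged:
By the outcome, as a careful person would: the job done as asked, in the order asked, and still so for the second after the job is handed in, with the robot touching nothing.
It also fails if it takes over 59 s, if anything falls off the work surface, if the arm or the gripper's body presses on something with over 40 N, if the wrist force passes 120 N, or if a joint passes its speed limit or range.

## Working session

There is one attempt and no reset: what is moved stays moved. The work goes in short steps, each a Python script; the robot and the scene stay as the last script left them, time stands still between calls to the robot, and variables do not carry over. Pictures are saved under pics/ and viewed, at most 10 in all, crops included, and the job is handed in when it is done.

```bash
mkdir -p pics; ls
cat > h.py <<'E'
from cell import *
import numpy as np, cv2
from scipy.spatial.transform import Rotation as R
def ray(f,px):
    T=np.array(f["cam_to_world"]); d=np.array([(px[0]-f["cx"])/f["fx"],(px[1]-f["cy"])/f["fy"],1.])
    return T[:3,3],T[:3,:3]@d
def at_z(f,px,z):
    o,d=ray(f,px); return o+d*(z-o[2])/d[2]
def tri(rays):
    A=0;b=0
    for o,d in rays:
        d=d/np.linalg.norm(d);P=np.eye(3)-np.outer(d,d);A=A+P;b=b+P@o
    p=np.linalg.solve(A,b); e=[np.linalg.norm(np.cross(p-o,d/np.linalg.norm(d))) for o,d in rays]
    return p,max(e)
def proj(f,p):
    T=np.linalg.inv(np.array(f["cam_to_world"])); c=T[:3,:3]@p+T[:3,3]
    return np.array([f["fx"]*c[0]/c[2]+f["cx"],f["fy"]*c[1]/c[2]+f["cy"]])
E
python3 - <<'E'
from h import *
np.set_printoptions(precision=3,suppress=True)
F={c:grab_frame(c) for c in("scene","top")}
for c,f in F.items():
    cv2.imwrite(f"pics/{c}0.png",cv2.resize(f["img"][...,::-1],(800,600)))
    print(c,np.array(f["cam_to_world"]),f["fx"],f["cx"],f["cy"])
for n in "cradle lamp_edge ejector_key speaker panel stop_block water_bottle blower solder_spool screw_tray driver torch parts_carton".split():
    for c in F:
        t=tip_of(c,n)
        print(n,c,[(np.round(x["centre"],1).tolist(),round(x["score"],2),at_z(F[c],x["centre"],{"lamp_edge":.138,"ejector_key":.0345,"speaker":.034}.get(n,0))[:2].round(3).tolist()) for x in t[:4]])
s=get_state();print(s["clock"],s["eef_rot"],s["contact_force"])
E
```

```text
pics
scene [[-0.185  0.601 -0.778  1.297]
 [ 0.983  0.113 -0.146  0.112]
 [ 0.001 -0.791 -0.611  0.727]
 [ 0.     0.     0.     1.   ]] 403.6276647227686 264.1564028887497 194.32983796107305
top [[-0.028 -0.998  0.062  0.405]
 [-1.     0.028  0.003 -0.051]
 [-0.005 -0.061 -0.998  1.313]
 [ 0.     0.     0.     1.   ]] 385.7628179748843 256.1097091066867 190.05720569801005
cradle scene [([356.4, 255.7], 0.79, [0.572, 0.207])]
cradle top [([179.5, 164.8], 0.85, [0.58, 0.213])]
lamp_edge scene [([397.7, 219.5], 0.56, [0.582, 0.278])]
lamp_edge top [([149.7, 158.3], 0.68, [0.584, 0.276])]
ejector_key scene [([397.2, 216.5], 0.49, [0.444, 0.307]), ([403.7, 251.6], 0.46, [0.573, 0.313])]
ejector_key top []
speaker scene [([359.2, 250.0], 0.77, [0.586, 0.209])]
speaker top [([180.7, 162.0], 0.73, [0.585, 0.202])]
panel scene [([351.0, 239.5], 0.71, [0.517, 0.193]), ([104.8, 236.3], 0.64, [0.624, -0.435]), ([404.1, 251.1], 0.5, [0.535, 0.324])]
panel top [([184.4, 159.2], 0.75, [0.599, 0.196])]
stop_block scene [([216.0, 166.8], 0.97, [0.258, -0.241]), ([243.1, 254.6], 0.63, [0.621, -0.067])
[... 637 characters left out ...]
 ([353.4, 187.6], 0.64, [0.485, -0.379])]
screw_tray scene [([189.3, 293.8], 0.79, [0.76, -0.158])]
screw_tray top [([284.9, 110.5], 0.56, [0.758, -0.154])]
driver scene [([203.2, 254.3], 0.61, [0.638, -0.165]), ([358.4, 249.2], 0.38, [0.549, 0.212]), ([125.8, 264.9], 0.26, [0.706, -0.337])]
driver top [([289.6, 145.7], 0.66, [0.635, -0.166])]
torch scene [([245.1, 254.0], 0.73, [0.618, -0.063]), ([107.4, 235.7], 0.61, [0.62, -0.429])]
torch top [([362.1, 145.5], 0.64, [0.628, -0.415]), ([178.0, 163.9], 0.44, [0.583, 0.218])]
parts_carton scene [([129.8, 264.6], 0.8, [0.703, -0.328])]
parts_carton top [([339.1, 124.0], 0.78, [0.705, -0.339])]
1.4 [-0.385 -3.118 -0.   ] [-0.391 -0.041  0.719]
```

View pics/scene0.png

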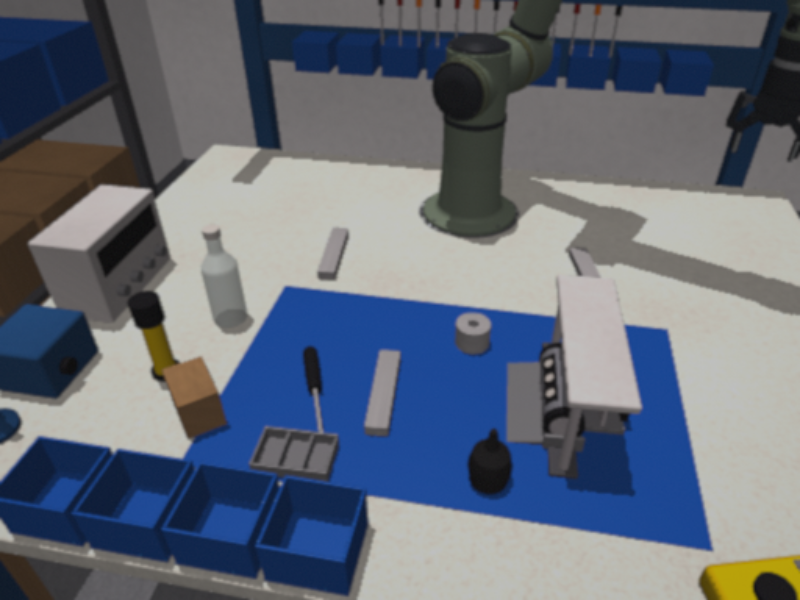

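View pics/top0.png

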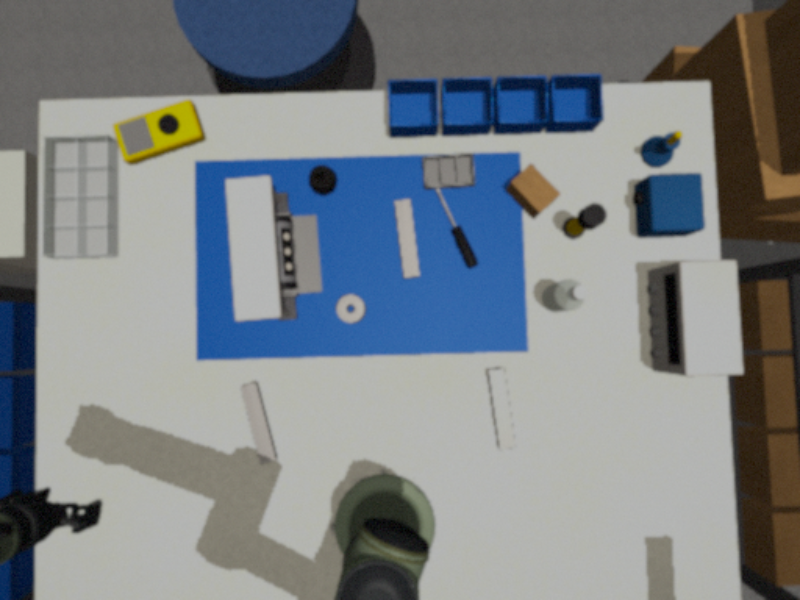

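The scene picture shows the cradle at about (575,390), with the speaker's panel tilted towards -y, and the lamp bar above it. There are three stop-block look-alikes in the top picture: (406,238), (258,421) and (500,408). The one on the mat at (406,238), about 0.62 m out, is farthest from the base and lies beyond the ramp, so it is the stop block. Next I'll confirm it in a crop, get the yaws and triangulate.

Run:
```python
from h import *
np.set_printoptions(precision=3,suppress=True)
F={c:grab_frame(c) for c in("scene","top")}
for n in "cradle lamp_edge panel stop_block speaker ejector_key".split():
    a=tip_of("scene",n);b=tip_of("top",n)
    for x in a[:3]:
        for y in b[:3]:
            p,e=tri([ray(F["scene"],x["centre"]),ray(F["top"],y["centre"])])
            if e<.02: print(n,p,round(e,4))
f=F["top"]
def yaw(mask,z):
    cs=cv2.findContours(mask.astype(np.uint8),0,1)[0]; c=max(cs,key=cv2.contourArea)[:,0]
    P=np.array([at_z(f,q,z)[:2] for q in c],np.float32)
    r=cv2.minAreaRect(P); return r
for m in silhouettes("top","stop_block")[:3]: print("block",m["centre"],yaw(m["mask"],.02))
hsv=cv2.cvtColor(f["img"],cv2.COLOR_RGB2HSV); m=(hsv[...,2]>170)&(hsv[...,1]<60)
lab=cv2.connectedComponents(m.astype(np.uint8))[1]; print("lamp",yaw(lab==lab[160,160],.152))
print("Ttc",grab_frame("wrist")["T_tool_cam"])
cv2.imwrite("pics/crop.png",cv2.resize(f["img"][90:220,120:300,::-1],(780,563),interpolation=cv2.INTER_CUBIC))
# IK for leaned tool
for yw in (4,6):
  for lean in (45,40):
    yy=np.radians(yw);ex=np.array([np.cos(yy),np.sin(yy),0]);ey=np.array([-np.sin(yy),np.cos(yy),0]);l=np.radians(lean)
    z=-np.sin(l)*ey-np.cos(l)*np.array([0,0,1])
    for s in(1,-1):
        y=s*ex; Rm=np.column_stack([np.cross(y,z),y,z]); 
        for d in(.14,.05): print(yw,lean,s,d,"toolx",Rm[:,0],ik(np.array([.58,.205,.027])+ey*d,R.from_matrix(Rm).as_rotvec()))
```

```text
cradle [0.582 0.204 0.005] 0.0014
lamp_edge [0.585 0.282 0.142] 0.0002
panel [0.586 0.186 0.061] 0.0016
stop_block [ 0.617 -0.068  0.01 ] 0.0041
stop_block [ 0.24  -0.262 -0.007] 0.0042
stop_block [0.231 0.262 0.009] 0.0007
speaker [0.581 0.211 0.025] 0.0012
block [323.4, 263.6] ((0.2400144338607788, -0.2536762058734894), (0.17359648644924164, 0.04092003032565117), 6.923833847045898)
block [168.1, 270.5] ((0.22529305517673492, 0.2602913975715637), (0.16990821063518524, 0.038640350103378296), 14.052362442016602)
block [262.7, 154.8] ((0.6108149290084839, -0.06625974178314209), (0.1718406081199646, 0.03914520889520645), 6.460677146911621)
lamp ((0.5817441940307617, 0.23719671368598938), (0.273780882358551, 0.0838758796453476), 3.277101993560791)
Ttc [[ 0.    -0.954 -0.299  0.077]
 [ 1.    -0.     0.001  0.   ]
 [-0.001 -0.299  0.954 -0.143]
 [ 0.     0.     0.     1.   ]]
4 45 1 0.14 toolx [-0.049  0.705 -0.707] [ 0.695  1.169  0.587  1.519 -0.611  2.366]
4 45 1 0.05 toolx [-0.049  0.705 -0.707] [ 0.595  1.033  0.286  1.289 -0.658  2.257]
4 45 -1 0.14 toolx [ 0.049 -0.705  0.707] [ 0.6
[... 450 characters left out ...]
4 -0.599 -0.949]
6 45 1 0.14 toolx [-0.074  0.703 -0.707] [ 0.704  1.142  0.528  1.471 -0.623  2.339]
6 45 1 0.05 toolx [-0.074  0.703 -0.707] [ 0.601  1.014  0.246  1.248 -0.671  2.225]
6 45 -1 0.14 toolx [ 0.074 -0.703  0.707] [ 0.704  1.142  0.528  1.471 -0.623 -0.803]
6 45 -1 0.05 toolx [ 0.074 -0.703  0.707] [ 0.601  1.014  0.246  1.248 -0.671 -0.917]
6 40 1 0.14 toolx [-0.08   0.762 -0.643] [ 0.683  1.071  0.429  1.359 -0.568  2.277]
6 40 1 0.05 toolx [-0.08   0.762 -0.643] [ 0.577  0.954  0.175  1.156 -0.609  2.159]
6 40 -1 0.14 toolx [ 0.08  -0.762  0.643] [ 0.683  1.071  0.429  1.359 -0.568 -0.865]
6 40 -1 0.05 toolx [ 0.08  -0.762  0.643] [ 0.577  0.954  0.175  1.156 -0.609 -0.982]
```

View pics/crop.png

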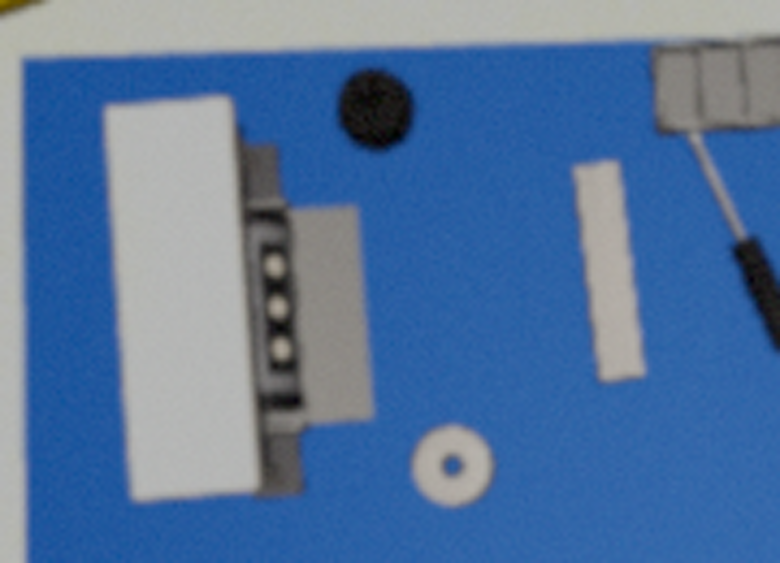

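The crop confirms it: the plain steel block lies beyond the ramp at (610,270), nearly parallel to the cradle. The cradle is at about (0.584, 0.206) with a yaw of about 3.3°. I'll move to a pre-push pose and check the key with the wrist camera.

```bash
cat >> h.py <<'E'
yy=np.radians(3.3);ex=np.array([np.cos(yy),np.sin(yy),0]);ey=np.array([-np.sin(yy),np.cos(yy),0]);ez=np.array([0,0,1.])
C0=np.array([.584,.206,0])
def W(x,y,z): return C0+ex*x+ey*y+ez*z
def L(p): d=np.asarray(p)-C0; return np.array([d@ex,d@ey,d@ez])
def rotlean(deg):
    l=np.radians(deg); z=-np.sin(l)*ey-np.cos(l)*ez
    return R.from_matrix(np.column_stack([np.cross(ex,z),ex,z])).as_rotvec()
def wray(f,s,px):
    d=np.array([px[0]-f["cx"],px[1]-f["cy"]]);r=np.hypot(*d);th=r/f["fx"]
    v=np.array([*(d/r*np.sin(th)),np.cos(th)]);T=np.array(f["T_tool_cam"]);Rt=R.from_rotvec(s["eef_rot"]).as_matrix()
    return Rt@T[:3,3]+np.array(s["position"]),Rt@T[:3,:3]@v
E
python3 - <<'E'
from h import *
np.set_printoptions(precision=3,suppress=True)
grab(20)
rays={"ejector_key":[],"lamp_edge":[]}
for i,p in enumerate([W(0,.175,.11),W(-.02,.15,.05)]):
    movep(p,rotlean(44)) if i==0 else move_l(p)
    s=get_state();f=grab_frame("wrist")
    for n in rays:
        t=tip_of("wrist",n); print(n,[(x["centre"],x["score"]) for x in t[:3]])
        if t: rays[n].append(wray(f,s,t[0]["centre"]))
    cv2.imwrite(f"pics/w{i}.png",f["img"][...,::-1])
for n,r in rays.items():
    if len(r)>1: p,e=tri(r); print(n,p,e,"local",L(p))
print(s["clock"],s["q"],s["position"],s["contact_force"])
E
```

```text
ejector_key [([256.5, 195.0], 0.82), ([350.7, 237.0], 0.57)]
lamp_edge [([255.9, 320.2], 0.67)]
ejector_key [([280.6, 251.1], 0.76)]
lamp_edge []
ejector_key [0.577 0.304 0.033] 0.0011520002614216272 local [-0.001  0.099  0.033]
5.4583 [ 0.712  1.132  0.578  1.547 -0.585  2.387] [0.556 0.355 0.051] [ 0.648 -0.011  0.365]
```

View pics/w1.png

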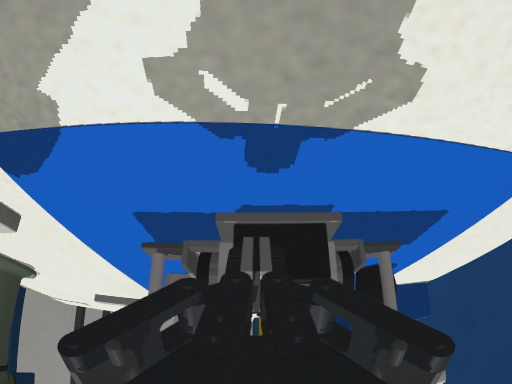

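The wrist view shows the black key at (282,251), just ahead of the shut fingers. It triangulates to cradle (-1, 99, 33) mm, as expected. Now I'll push it.

Run:
```python
from h import *
np.set_printoptions(precision=3,suppress=True)
move_l(W(0,.13,.030),rot=rotlean(45))
move_l(W(0,.103,.030),.1); print("pre",get_state()["contact_force"])
for y in (.075,.062,.056,.052,.049):
    h=move_l(W(0,y,.030),.06,until_force=22); s=get_state(); print(y,h,L(s["position"]),s["contact_force"]-0)
    if h: break
sleep(.3)
move_l(W(0,.135,.030),.12)
move_l(W(0,.17,.10),.2)
s=get_state();print(s["clock"],s["contact_force"])
F={c:grab_frame(c) for c in("scene","top")}
for n in "speaker panel ejector_key".split():
    for c in F: print(n,c,[(x["centre"],round(x["score"],2),L(at_z(F[c],x["centre"],.03))) for x in tip_of(c,n)[:3]])
f=F["top"];a=cv2.resize(f["img"][90:220,120:300,::-1],(400,289),interpolation=2)
b=cv2.resize(F["scene"]["img"][150:330,200:450,::-1],(400,289),interpolation=2)
cv2.imwrite("pics/after.png",np.hstack([a,b]))
```

```text
pre [ 0.199  0.987 -0.714]
0.075 False [0.    0.076 0.03 ] [-1.168  4.466  0.931]
0.062 False [0.    0.062 0.03 ] [-1.361  4.3    0.884]
0.056 False [0.    0.056 0.03 ] [-0.173  5.467  2.447]
0.052 False [0.    0.055 0.03 ] [-2.075 12.777  3.516]
0.049 False [0.    0.055 0.03 ] [-4.834 22.411  4.796]
9.85 [-0.664 -0.775  0.238]
speaker scene [([265.5, 241.8], 0.96, array([-0.   , -0.222,  0.03 ]))]
speaker top [([244.3, 158.1], 0.7, array([-0.004, -0.217,  0.03 ])), ([356.1, 189.8], 0.65, array([-0.142, -0.579,  0.03 ])), ([181.1, 163.6], 0.46, array([-0.004, -0.005,  0.03 ]))]
panel scene [([255.0, 244.1], 0.58, array([ 0.011, -0.247,  0.03 ])), ([264.1, 242.1], 0.32, array([ 0.001, -0.225,  0.03 ]))]
panel top [([256.0, 156.4], 0.65, array([-0.002, -0.257,  0.03 ]))]
ejector_key scene [([402.9, 254.1], 0.45, array([-0.001,  0.106,  0.03 ]))]
ejector_key top [([352.9, 187.8], 0.46, array([-0.135, -0.569,  0.03 ]))]
```

View pics/after.png

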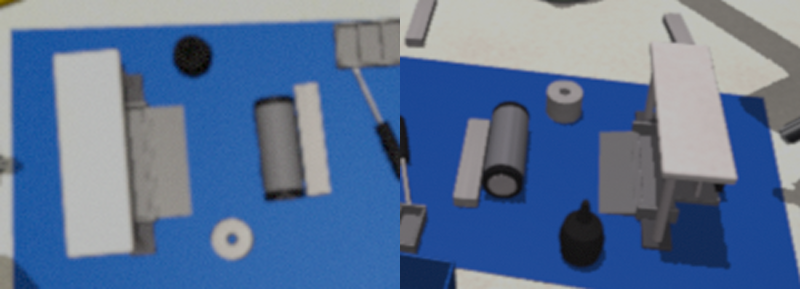

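The speaker rolled out and rests at about cradle (-2, -220) mm, by the stop block ((277,147) in the left half). The panel isn't visible from either camera. From its starting tilt plus the roll I expect it to face the block, about 100–130° past upright. The key is back out at (403,254) in the scene view. I'll straddle the speaker with the open gripper and check with the wrist camera before rolling it back.

```bash
cat >> h.py <<'E'
def spk():
    f=grab_frame("top"); m=[x for x in silhouettes("top","speaker") if abs(L(at_z(f,x["centre"],.03))[1]+.17)<.09][0]["mask"]
    c=max(cv2.findContours(m.astype(np.uint8),0,1)[0],key=cv2.contourArea)[:,0]
    P=np.array([at_z(f,q,.035)[:2] for q in c],np.float32); r=cv2.minAreaRect(P)
    a=r[2] if r[1][0]>r[1][1] else r[2]-90
    return np.array([*r[0],.03]),(a+90)%180-90,r[1]
def rotdown(deg,s=1):
    a=np.radians(deg); x=s*np.array([np.cos(a),np.sin(a),0]); z=-ez
    return R.from_matrix(np.column_stack([x,np.cross(z,x),z])).as_rotvec()
E
python3 - <<'E'
from h import *
np.set_printoptions(precision=3,suppress=True)
p,a,sz=spk(); print("spk",p,L(p),a,sz)
s=get_state(); move_l(np.array(s["position"])+[0,0,.15],.25); let_go()
hov=np.array([p[0],p[1],.19])
for sg in(1,-1): print(sg,ik(hov,rotdown(a,sg)))
sg=min((1,-1),key=lambda g:9 if ik(hov,rotdown(a,g)) is None else np.abs(ik(hov,rotdown(a,g))-np.array(get_state()["q"])).max())
movep(hov,rotdown(a,sg)); s=get_state(); f=grab_frame("wrist")
print(sg,s["clock"],s["contact_force"])
for n in("speaker","panel","stop_block"):
    for x in tip_of("wrist",n)[:2]:
        o,d=wray(f,s,x["centre"]); q=o+d*(.03-o[2])/d[2]; print(n,x["centre"],x["score"],L(q))
cv2.imwrite("pics/w2.png",f["img"][...,::-1])
E
```

```text
spk [ 0.597 -0.016  0.03 ] [ 0.    -0.222  0.03 ] 4.462023735046387 (0.15960945188999176, 0.06270119547843933)Traceback (most recent call last):
  File "<stdin>", line 4, in <module>
cell.MotionError: the arm cannot follow that straight line within its joint ranges
```

Run:
```python
from h import *
np.set_printoptions(precision=3,suppress=True)
p=np.array([.597,-.016,.03]);a=4.5
movep(W(-.06,.22,.26),rotlean(10)); let_go()
hov=np.array([p[0],p[1],.19])
q0=np.array(get_state()["q"]); J={g:ik(hov,rotdown(a,g)) for g in(1,-1)}; print(J)
sg=min([g for g in J if J[g] is not None],key=lambda g:np.abs(np.array(J[g])-q0).max())
movep(hov,rotdown(a,sg)); s=get_state(); f=grab_frame("wrist")
print(sg,s["clock"],s["contact_force"])
for n in("speaker","panel","stop_block"):
    for x in tip_of("wrist",n)[:2]:
        o,d=wray(f,s,x["centre"]); q=o+d*(.03-o[2])/d[2]; print(n,x["centre"],x["score"],L(q))
cv2.imwrite("pics/w2.png",f["img"][...,::-1])
```

```text
{1: array([-0.15 ,  0.442, -0.128,  1.001,  0.   ,  2.913]), -1: array([-0.15 ,  0.442, -0.128,  1.001,  0.   , -0.229])}
1 13.55 [0.358 0.455 0.002]
speaker [254.3, 183.4] 0.66 [-0.005 -0.219  0.03 ]
panel [277.5, 175.7] 0.74 [ 0.004 -0.243  0.03 ]
stop_block [91.2, 359.6] 0.85 [-0.321  0.057  0.03 ]
stop_block [298.4, 164.2] 0.66 [ 0.017 -0.265  0.03 ]
```

View pics/w2.png

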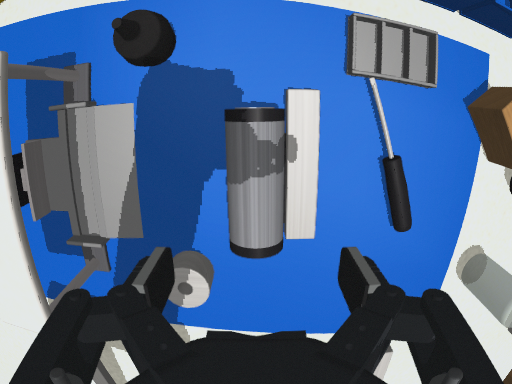

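The wrist view shows the speaker at (255,183) with only cloth and end caps visible, lying beside the block at (302,165). The panel is therefore turned to the block or under side. I'll straddle the speaker and roll it about 45 mm towards the ramp, then look again.

Run:
```python
from h import *
np.set_printoptions(precision=3,suppress=True)
a=np.radians(4.5); n=np.array([-np.sin(a),np.cos(a),0]); p=np.array([.597,-.016,.014])
move_l(p+[0,0,.06],.15)
h=move_l(p,.06,until_force=5); s=get_state(); print("down",h,s["position"],s["contact_force"])
if h: move_l(p+[0,0,.1]); raise SystemExit
move_l(p+n*.057,.04); s=get_state(); print(s["contact_force"]); sleep(.4)
move_l(p+n*.057+[0,0,.08],.1); move_l(p+n*.05+[-.0,0,.176],.2)
s=get_state();f=grab_frame("wrist");print(s["clock"],s["position"])
for nm in("speaker","panel"):
    for x in tip_of("wrist",nm)[:2]:
        o,d=wray(f,s,x["centre"]); q=o+d*(.03-o[2])/d[2]; print(nm,x["centre"],x["score"],L(q))
cv2.imwrite("pics/w3.png",f["img"][...,::-1]); print(spk())
```

```text
down False [ 0.597 -0.016  0.014] [0.415 0.212 0.511]
[ 0.627 -0.392  0.13 ]
19.3833 [0.592 0.034 0.189]
speaker [252.2, 182.4] 0.59 [-0.006 -0.168  0.03 ]
panel [262.8, 186.0] 0.62 [-0.009 -0.179  0.03 ]
(array([0.564, 0.017, 0.03 ]), -1.3884963989257812, (0.033298805356025696, 0.09720496833324432))
```

View pics/w3.png

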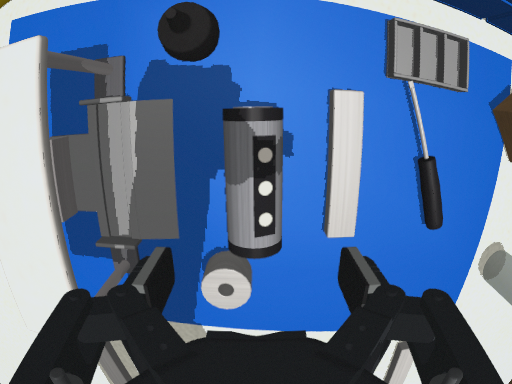

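The panel is now visible at (264,187), about 25–30° towards the block side. I'll compute the angle geometrically from the masks.

```bash
cat >> h.py <<'E'
def angle(a_deg):
    """wrist view: speaker centre y' (across) and panel angle from vertical (deg, + toward -y')"""
    a=np.radians(a_deg); n=np.array([-np.sin(a),np.cos(a),0]); s=get_state(); f=grab_frame("wrist")
    t=tip_of("wrist","panel"); c=np.array(t[0]["centre"])
    g=cv2.cvtColor(f["img"],cv2.COLOR_RGB2HSV); i0,j0=int(c[1]),int(c[0])
    cloth=(g[...,1]<110)                      # mat is saturated blue
    out=[]
    for row in range(i0-25,i0+26,5):
        l=j0
        while cloth[row,l]: l-=1
        r=j0
        while cloth[row,r]: r+=1
        blk=np.where((g[row,l+1:r,2]<60))[0]+l+1
        A=[]
        for col in (l+.5,r-.5):
            o,d=wray(f,s,(col,row)); A.append(np.arctan2(d@n,-d[2]))
        m=(A[0]+A[1])/2; D=.03/np.sin(abs(A[0]-A[1])/2)
        cy,cz=o@n+D*np.sin(m),o[2]-D*np.cos(m)
        for col in ([(blk.min()+blk.max())/2] if len(blk)>4 else []):
            o,d=wray(f,s,(col,row)); v=np.array([d@n,d[2]]); v/=np.hypot(*v)
            w=np.array([o@n-cy,o[2]-cz]); b=w@v; q=b*b-(w@w-.0009); P=w+v*(-b-np.sqrt(max(q,0)))
            out.append((cy,cz,-np.degrees(np.arctan2(P[0],P[1])),l,r,blk.min(),blk.max()))
    return np.array(out),t[0]
E
python3 - <<'E'
from h import *
np.set_printoptions(precision=3,suppress=True)
o,t=angle(4.5); print(o); print(np.median(o,0),t)
a=np.radians(4.5);n=np.array([-np.sin(a),np.cos(a),0]);print("tool",np.array(get_state()["position"])@n)
E
```

```text
[[ -0.009   0.028  19.722 224.    283.    253.    275.   ]
 [ -0.009   0.029  20.682 224.    283.    254.    275.   ]
 [ -0.009   0.03   20.675 224.    283.    254.    275.   ]
 [ -0.009   0.021  20.497 225.    282.    254.    274.   ]
 [ -0.009   0.022  20.49  225.    282.    254.    274.   ]
 [ -0.009   0.023  20.482 225.    282.    254.    274.   ]
 [ -0.009   0.025  20.474 225.    282.    254.    274.   ]
 [ -0.009   0.027  21.475 225.    282.    255.    274.   ]
 [ -0.01    0.023  20.778 226.    282.    255.    274.   ]
 [ -0.01    0.024  20.768 226.    282.    255.    274.   ]
 [ -0.01    0.026  20.758 226.    282.    255.    274.   ]]
[ -0.009   0.025  20.675 225.    282.    254.    274.   ] {'centre': [263.6, 186.5], 'score': 0.66}
tool -0.012665448752931227
```

```bash
cat >> h.py <<'E'
def roll(sp,end,v,xw=.592):
    a=np.radians(4.5); n=np.array([-np.sin(a),np.cos(a),0]); e=np.array([np.cos(a),np.sin(a),0])
    x=np.array([xw,.034,0])@e
    P=lambda y,z:e*x+n*y+ez*z
    move_l(P(sp,.10),.2)
    if move_l(P(sp,.014),.1,until_force=5): print("hit"); move_l(P(sp,.12)); return
    move_l(P(end,.014),v); sleep(.3); print(get_state()["contact_force"])
    move_l(P(end,.09),.12); move_l(P(end,.19),.25); sleep(.2)
    o,t=angle(4.5); print(np.median(o,0),t["score"],"tool",end,"clock",get_state()["clock"])
E
python3 - <<'E'
from h import *
np.set_printoptions(precision=4,suppress=True)
roll(-.0094,.0130,.02)
E
```

```text
[-0.4483 -0.048   0.6032]
[  0.0022   0.0246  -0.3094 238.     296.     257.     279.    ] 0.81 tool 0.013 clock 24.5417
```

The panel now measures within 1° of upright. I'll retract, then check that it is still and that everything else is in place.

Run:
```python
from h import *
np.set_printoptions(precision=4,suppress=True)
s=get_state(); move_l(np.array(s["position"])+[-.12,0,.08],.2)
for k in range(2):
    f=grab_frame("top"); g=grab_frame("scene")
    a=tip_of("top","panel")[:1];b=tip_of("scene","panel")[:1];c=tip_of("scene","speaker")[:1]
    print([(x[0]["centre"],x[0]["score"]) for x in(a,b,c) if x]); 
    if a and b: p,e=tri([ray(f,a[0]["centre"]),ray(g,b[0]["centre"])]); print(p,L(p),e)
    sleep(.5)
for n in "water_bottle blower solder_spool screw_tray driver torch parts_carton ejector_key".split(): print(n,[x["centre"] for x in tip_of("top",n)[:1]],[x["centre"] for x in tip_of("scene",n)[:2]])
print(get_state()["clock"])
A=cv2.resize(f["img"][90:220,120:300,::-1],(400,289),interpolation=2)
B=cv2.resize(g["img"][150:330,200:450,::-1],(400,289),interpolation=2)
cv2.imwrite("pics/end.png",np.hstack([A,B]))
```

```text
[([228.5, 156.3], 0.74), ([291.7, 233.2], 0.79), ([290.5, 243.6], 0.84)]
[0.5938 0.0431 0.0666] [ 0.0004 -0.1632  0.0666] 0.00385933744127394
[([227.4, 156.7], 0.8), ([293.5, 232.2], 0.83), ([290.8, 245.5], 0.77)]
[0.5922 0.0468 0.069 ] [-0.001  -0.1594  0.069 ] 0.004140511740872917
water_bottle [[352.6, 189.2]] [[144.3, 200.5]]
blower [[206.7, 117.2]] [[314.2, 306.8]]
solder_spool [[222.1, 197.1]] [[302.9, 221.9], [294.3, 244.3]]
screw_tray [[285.6, 110.8]] [[192.0, 293.9]]
driver [[291.7, 144.5]] [[201.2, 251.9]]
torch [[365.1, 146.4]] [[107.0, 238.6]]
parts_carton [[339.7, 123.4]] [[126.2, 264.0], [240.3, 251.3]]
ejector_key [[340.9, 124.7]] [[401.9, 249.9]]
27.7083
```

View pics/end.png

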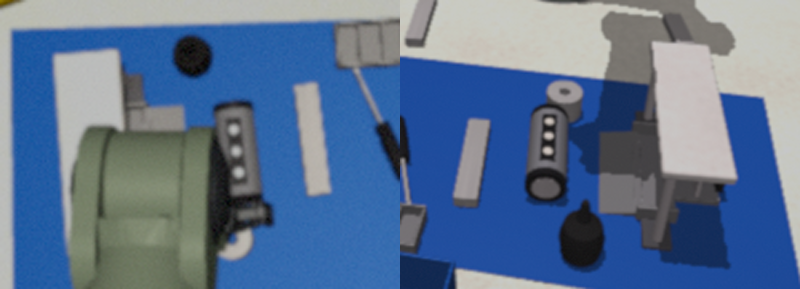

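The speaker lies on the flat between ramp and block at (237,150) left and (547,150) right, with its three buttons facing up. It is parallel to the cradle, and the key and bystanders haven't moved. I'll hand in.

```bash
python3 -c "
from cell import *
print(sign_off())"
```

```text
the job is handed in; nothing more can be done
None
```

The job is handed in: the speaker was ejected with the key sprung back, then rolled so its panel faces up (within about 1° by wrist camera) and left resting on the flat between ramp and stop block, with nothing else moved.

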